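# Start the recording and point out the mouth mirror and the missing tooth

### The arm

A 6-joint arm with a two-finger parallel gripper is mounted at the origin on the work surface. World frame = base frame: x ahead of the robot, y to its left, z up, the work surface at z = 0. Lengths are in m, angles in rad, forces in N, time in s.
With the tool pointing down it reaches from about 0.35 to 0.775 m from the base axis. Payload 5.5 kg.
Tool frame: the origin (TCP) lies on the centre line of the jaws, within the pads' length; the fingertips stand 11 mm ahead of it and the grasp point (between the pads) lies 8 mm behind it; z points along the fingers, y is the direction in which the jaws open and shut (so a half turn about z gives the same grasp; the last joint's range is limited). The gripper opens to 85 mm and grips with 20 to 120 N. Pads are 22 mm wide; open, the fingers measure 114 mm over their backs; the gripper's body (76 mm by 85 mm) begins 54 mm behind the grasp point. The pads swing forward as they close: fully open they stand 13 mm farther back than shut.
Start: joints at [1.193, 0.313, 0.046, 1.304, 0, 1.431], TCP at [0.135, 0.559, 0.21] pointing down, gripper open.
Joint ranges: [-2.76, 2.76], [-0.86, 1.69], [-1.03, 1.26], [-2.2, 2.34], [-1.47, 1.5], [-3.14, 3.14]. Speed limits (rad/s): [2.57, 2.57, 3.14, 3.14, 3.14, 3.14].

### API

Orientations are given as a unit quaternion [w, x, y, z].
In Python, from workcell import env, imaging, order gives the robot as it stands. The module is installed in compiled form; this text tells all that it offers.
- The arm moves only by the tool move_arm, never from a script. Its argument "deltas" is one flat list of numbers, 7 for each row, row after row: the gripper's target within -1 to 1 (shut at 1, half-way at 0, fully open at -1), then the shift along the tool's x, y, z in m, then the turn, a rotation vector about the tool's x, y, z in degrees. In form: [jaw, tx, ty, tz, ax, ay, az, jaw, tx, ty, tz, ax, ay, az, ...]. A call has 1 to 10 rows; each row shifts and turns the commanded pose from where the row before left it, along the tool's axes as they then stand; what a row does not reach is not made up. A row lasts 1/8 s, in which the tool goes at most 62.5 mm and 10.7 degrees, less where a joint would pass 70% of its speed; a pose out of reach is approached as far as the arm can. A call is refused whole if a number of a shift passes 0.0625 or a number of a turn 10.7, either way. A call with a gripper value outside its range is refused whole. The fingers move at their own pace and stop on an object; "squeeze" is the grip in N (left out, the last holds). Time passes only in rows, so rows that do not move let the fingers close. It gives the time, the measured TCP pose, the force and the opening at its end, in the units of the state.
- env.get_state(): the state, without advancing time (a new reading comes with each control period).
- imaging.read_camera(name): name is "side" or "top"; returns a dict with "img" (480x640x3 uint8, red, green, blue), "z_map" (480x640 float32, m along the optical axis (not along the pixel's ray), 0 where there is no reading), "fx", "fy", "cx", "cy" (pixels), "rvec" (rotation vector, rad) and "tvec" (3), from world to camera coordinates, as OpenCV has them. Camera axes: x right, y down, z forward; pixel columns grow to the right and rows downward; lengths in m; the calibration is good to about 2 mm. A picture is of the moment at which its call begins.
- order.hand_in(): hands the job in, once; it reports no verdict.
Trained networks look in a picture, given as the dict that the camera call returned (one of the last four; its "shot" number tells which), for a name from the list of things; names that differ only in an ending like _2 or _b are one class to them, and where a whole thing is asked for, a point or a joint stands for the part that bears it (a point fixed in the world has none). Each returns a list of dicts, best first, with "confidence" (0 to 1); they miss things now and then, are a little off and sometimes report something else, mostly with a low value. They report only what shows in the picture. A call takes as long as a camera call. They do not tell look-alikes from the thing itself.
- imaging.recognise(picture, thing): "centre" ([column, row] in pixels, amid what is visible of it).
- imaging.cut_out(picture, thing): "mask" (480x640 bool, what is visible of it) and "centre" ([column, row] in pixels, amid what is visible of it).
The state is a dict: "clock": time; "joint_pos": joint angles; "qvel": joint speeds; "tau": joint torques, N m; "tcp_pos": TCP position; "orientation": TCP orientation; "wrist_force": force on the tool from outside, world axes, zero at the start; "ft_torque": the same for the moment, N m; "finger_gap": finger opening in m.
Only numpy, scipy, OpenCV 4.12 (cv2) and the standard library are available. Lean on these libraries where they do the work, as an engineer would, in place of code of your own. Each camera call takes 0.05 s, during which the arm holds its last target.

### The job

Record the short lesson clip: press the larger round button on the white recorder box all the way down and let it come back up. Then point straight down, fingertips about 2 cm above it, at the centre of the mouth mirror's round head on the tray and stay there for two seconds, and then in the same way at the centre of the gap in the practice jaw's row of teeth, where a tooth is missing; finish there, still pointing at the gap. Touch nothing but the recorder box, leave its smaller button unpressed, and pick nothing up.

Things in the scene. Friction and masses are not known exactly. Their poses are not given: they have to be found in the camera images.
- recorder: white recorder box of the teaching camera, fixed, 200 (x) x 170 (y) x 64 mm high, rear 45 mm raised to 85 mm; dark blank screen on top. Origin at the centre of its underside; its front edge, with the two buttons, is at its -x, its +y is to the left seen from the robot. Stands in the left, middle or right place on the bench
- rec_top (a point): centre of the top face of the larger round button (36 mm across, white, grey collar), on top of the recorder near its front left corner. Pressed straight down against a spring
- rec (a joint): travel of the larger button in m: 0 up, 0.006 fully down (about 4 N); springs back. Counts as pressed beyond 0.004
- stop_top (a point): centre of the top face of the smaller round button (14 mm across), 80 mm to the right of the larger one; not to be pressed
- stop (a joint): travel of the smaller button in m: 0 up, 0.005 fully down; must stay up
- tray: green tray with pale blue paper liner, fixed, 210 (x) x 170 (y) x 16 mm high, floor 4 mm thick, origin at the centre of its underside. Three steel instruments lie in it side by side, about 45 mm apart, in any order, handles towards the robot
- mirror_head (a point): centre of the upper face of the mouth mirror's round flat head, 24 mm across, 5 mm thick, lying flat in the tray about 9 mm above the bench. The mirror is 160 mm long, its 8 mm square-sided handle towards the robot, the head at the far end; loose
- tweezers: steel tweezers, 150 mm long, lying in the tray, loose; origin at the centre of the underside
- probe: steel probe with thin hooked tip (no disc), 157 mm long, lying in the tray, loose; origin near the middle, on its underside
- jaw: oversized practice lower jaw: plaster horseshoe-front base 140 mm wide (y), 142 mm long (x), 30 mm high, fixed, with a pink gum ridge and a U-shaped row of white teeth standing to 58 mm. Origin on the underside at the centre of the U's front arc (radius 55 mm); front teeth towards the robot (-x), the two straight legs run to +x at y = +55 and -55 mm
- gap_top (a point): the gap where one back tooth is missing (a small dark socket in the gum, teeth on both sides of it): the point over the socket's centre at the height of the neighbouring teeth's tops, 58 mm above the bench. Neighbouring teeth are 20 mm across, centres about 22 mm away. The gap is in the left or the right leg of the U, one or two teeth from its rear end (x = +23 or 0 mm, y = +55 or -55 mm in the jaw's frame)
Things that resemble listed ones, but are neither listed nor needed, are in the scene too. What is shaped like the part that bears mirror_head but blue or red is not meant.

How it is judged:
On the way, in this order (a step that is already met when the one before it is completed fails the run):
1. the larger button is pressed all the way down (value of joint rec above 0.004 m), for 0.02 s.
2. points for 1.5 s just above the mirror's head, button back up (horizontal distance between the grasp point and mirror_head below 0.014 m and distance between the grasp point and mirror_head below 0.075 m and value of joint rec below 0.002 m), for 1.5 s.
3. points for 0.5 s just above the gap (horizontal distance between the grasp point and gap_top below 0.011 m and distance between the grasp point and gap_top below 0.075 m), for 0.5 s.
At the end, for the whole second after the job is handed in: The grasp point between the fingers is within 11 mm sideways of the gap's centre and within 75 mm of the gap point (fingertips up to about 55 mm above the tooth tops), both buttons are up, and the mirror, tweezers and probe lie within 6 mm of where they started (all of step 3 and value of joint each of rec, stop below 0.002 m and distance of each of mirror_head, tweezers, probe from where it was at the start of the episode below 0.006 m); the robot touches nothing.
It fails at once if the robot touches anything other than the recorder box (contact force between any of the fingers, the arm and anything else above 0.3 N and contact force between each of the fingers, the arm and recorder below 0.1 N).
It fails at once if the smaller button is pressed (value of joint stop above 0.003 m).
It fails at once if the mirror, tweezers or probe is picked up or pushed away (distance of any of mirror_head, tweezers, probe from where it was at the start of the episode above 0.01 m).
It also fails if it takes over 48 s, if anything falls off the work surface, if the arm or the gripper's body presses on something with over 40 N, if the wrist force passes 120 N, or if a joint passes its speed limit or range.

## Working session

There is one attempt and no reset: what is moved stays moved. The work goes in short steps, Python scripts to look and compute and a tool call to move; the robot and the scene stay as the last step left them, time stands still between calls to the robot, and variables do not carry over. Pictures are saved under pics/ and viewed, and the job is handed in when it is done.

Besides the shell and the picture viewer there is one more tool, called after ">>>" as name(argument=value, ...), one argument or row to a line, values as JSON. move_arm: Moves the arm, as the interface text tells. Its arguments: {"type":"object","properties":{"deltas":{"type":"array"},"squeeze":{"type":"number"}},"required":["deltas"]}

```bash
mkdir -p pics; cat > h.py <<'E'
import numpy as np, cv2
from workcell import env, imaging, order
def w(p,c,r,win=1):
    z=p["z_map"];ci,ri=int(round(c)),int(round(r))
    q=z[max(0,ri-win):ri+win+1,max(0,ci-win):ci+win+1];q=q[q>0]
    if len(q)==0:return None
    d=np.median(q);pc=np.array([(c-p["cx"])/p["fx"]*d,(r-p["cy"])/p["fy"]*d,d])
    R=cv2.Rodrigues(np.array(p["rvec"],float))[0];return R.T@(pc-np.array(p["tvec"]).ravel())
def onplane(p,c,r,h):
    R=cv2.Rodrigues(np.array(p["rvec"],float))[0];o=-R.T@np.array(p["tvec"]).ravel()
    d=R.T@np.array([(c-p["cx"])/p["fx"],(r-p["cy"])/p["fy"],1]);return o+d*(h-o[2])/d[2]
def proj(p,X):
    return cv2.projectPoints(np.array([X],float),np.array(p["rvec"],float),np.array(p["tvec"],float),np.array([[p["fx"],0,p["cx"]],[0,p["fy"],p["cy"]],[0,0,1]]),None)[0].ravel()
E
python3 - <<'E'
from h import *
np.set_printoptions(precision=4,suppress=True)
for n in("top","side"):
    p=imaging.read_camera(n);cv2.imwrite(f"pics/{n}1.png",p["img"][:,:,::-1])
    for t in["recorder","rec_top","stop_top","mirror_head","tweezers","probe","jaw","tray"]:
        for r in imaging.recognise(p,t)[:4]:
            c=r["centre"];print(n,t,round(r["confidence"],2),np.array(c),w(p,*c))
s=env.get_state();print(s["clock"],s["tcp_pos"],s["orientation"],s["finger_gap"])
E
```

```text
top recorder 0.8 [170.1 228.8] [0.4979 0.2882 0.0642]
top rec_top 0.58 [157.4 244.3] [0.4508 0.3132 0.0794]
top stop_top 0.22 [274.1 232.3] [0.5068 0.011  0.029 ]
top mirror_head 0.71 [399.1 228.1] [ 0.5364 -0.3374  0.0083]
top mirror_head 0.7 [468.5 309.1] [ 0.3163 -0.5259  0.006 ]
top mirror_head 0.56 [380.3 313. ] [ 0.298  -0.2875 -0.0014]
top mirror_head 0.18 [151.3 246.4] [0.4436 0.3271 0.0843]
top tweezers 0.7 [381.5 229.5] [ 0.5311 -0.2883  0.0061]
top probe 0.46 [368.9 246.3] [ 0.4801 -0.2528  0.0123]
top jaw 0.95 [275.5 229.9] [0.5139 0.0075 0.0284]
top tray 0.74 [384.5 223.5] [ 0.5488 -0.2966  0.0065]
side recorder 0.82 [246.3 165.1] [0.4996 0.2786 0.0649]
side rec_top 0.65 [216.9 153.3] [0.4501 0.3455 0.0843]
side mirror_head 0.61 [407.9 328.5] [ 0.5322 -0.3408  0.0085]
side mirror_head 0.59 [385.3 446.1] [ 0.3246 -0.5121  0.0006]
side mirror_head 0.54 [310.6 373.8] [ 0.2964 -0.3082  0.0069]
side tweezers 0.93 [389.1 316.4] [ 0.521  -0.2914  0.0063]
side tweezers 0.18 [217.3 158.4] [0.4399 0.3245 0.0855]
side probe 0.73 [375.5 309.4] [ 0.5096 -0.2581  0.0045]
side jaw 0.73 [303.7 236.6] [0.4935 0.0011 0.0291]
0.9 [0.1355 0.5589 0.2097] [0.     0.1186 0.9929 0.    ] 0.08541833607663475
```

```bash
python3 - <<'E'
import cv2
a=cv2.imread("pics/top1.png");cv2.imwrite("pics/t1c.png",cv2.resize(a[160:340,90:490],None,fx=2,fy=2,interpolation=cv2.INTER_CUBIC))
b=a[195:265,335:435];cv2.imwrite("pics/t1m.png",cv2.resize(b,None,fx=8,fy=8,interpolation=cv2.INTER_CUBIC))
cv2.imwrite("pics/t1j.png",cv2.resize(a[190:265,230:330],None,fx=8,fy=8,interpolation=cv2.INTER_CUBIC))
E
```

```text
(no output)
```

View pics/t1c.png

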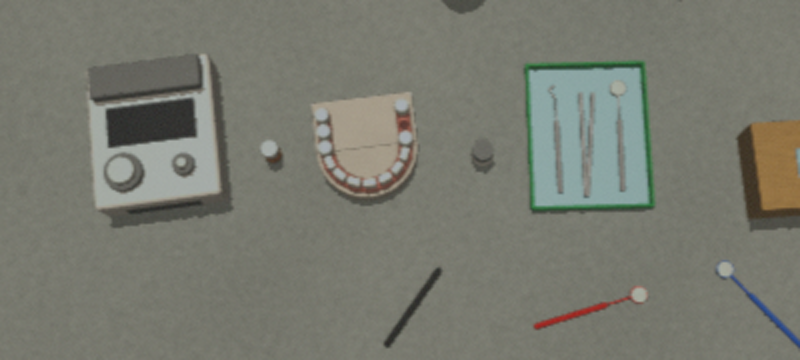

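View pics/side1.png

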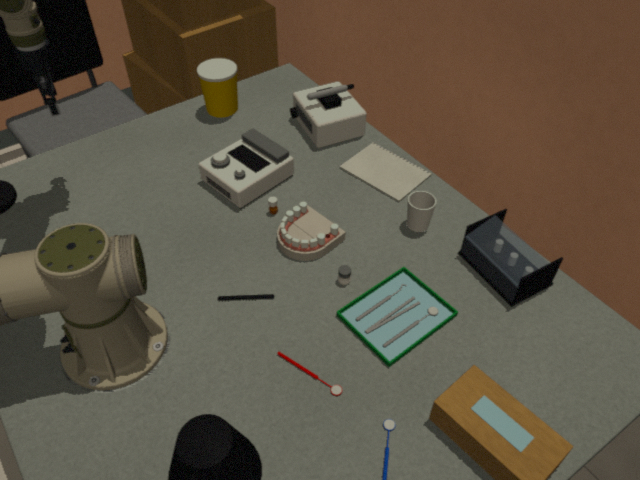

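View pics/t1m.png

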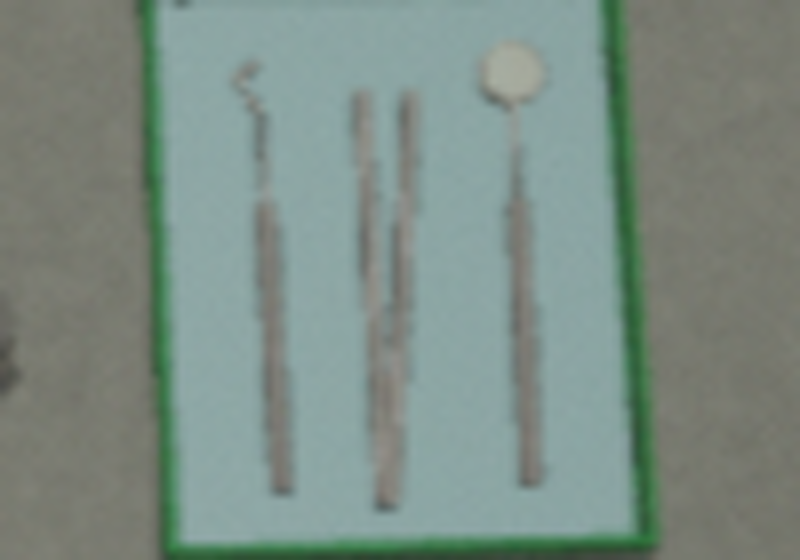

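View pics/t1j.png

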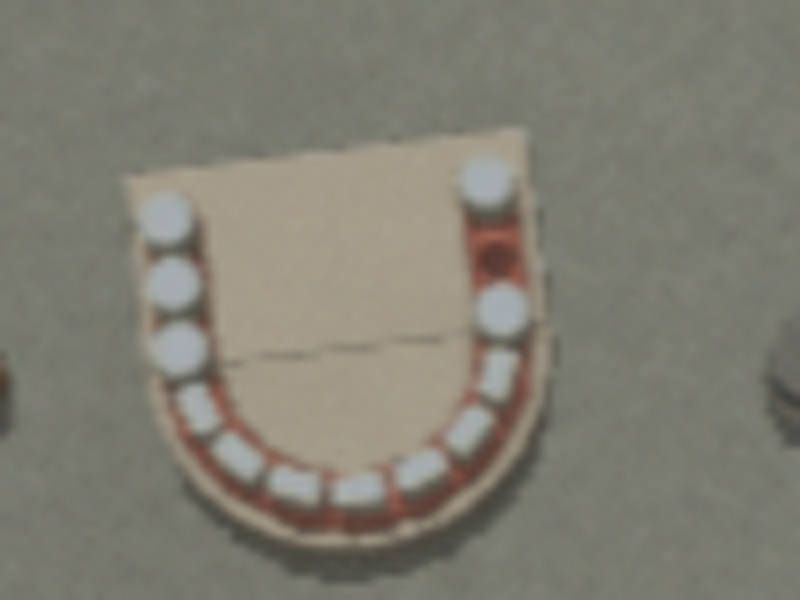

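The top view shows the recorder at left with its large button at about (152,246) and the small one at (181,241). The mirror is the rightmost tray instrument, head at about (398.6,203.6). The jaw's gap is in the right leg, one tooth from the rear, at about (291,220). I'll compute the positions and cross-check them in the side view.

```bash
python3 - <<'E'
from h import *
np.set_printoptions(precision=4,suppress=True)
S={}
for n in("top","side"):
    p=imaging.read_camera(n);S[n]=p
    for t in["rec_top","mirror_head"]:
        for r in imaging.cut_out(p,t)[:4]:
            m=r["mask"];ys,xs=np.nonzero(m);z=[w(p,a,b,0) for a,b in zip(xs,ys)]
            z=np.array([q for q in z if q is not None]);h=np.percentile(z[:,2],70)
            print(n,t,round(r["confidence"],2),m.sum(),np.array([xs.mean(),ys.mean()]),"h",h,onplane(p,xs.mean(),ys.mean(),h), np.ptp(z,axis=0))
p=S["top"]
g=lambda x,y:(230+(x+.5)/8-.5,190+(y+.5)/8-.5)
# teeth: white pixel centroids at z>0.045
hsv=cv2.cvtColor(p["img"],cv2.COLOR_RGB2HSV)
T=[]
for x,y in[(487,182),(502,310),(166,217),(173,283),(181,350)]:
    c,r=g(x,y);q=w(p,c,r,1);print("tooth",(c,r),q,onplane(p,c,r,.058));T.append(onplane(p,c,r,.058))
print("gapmid",(T[0]+T[1])/2,"opp dir",T[2]-T[4], "socket@gum",w(p,*g(497,257)))
gm=(T[0]+T[1])/2
M=onplane(p,398.6,203.6,.009);print("mirror",M)
B=onplane(p,152,246,.085);St=onplane(p,181.5,241.5,.075);print("rec",B,"stop",St)
im=S["side"]["img"][:,:,::-1].copy()
big=cv2.resize(im,None,fx=4,fy=4,interpolation=cv2.INTER_CUBIC)
for X in(gm,T[0],T[1],M,B,St):
    c=proj(S["side"],X);print(c);cv2.drawMarker(big,tuple(int(round((v+.5)*4-.5)) for v in c),(0,0,255),cv2.MARKER_CROSS,16,1)
cv2.imwrite("pics/s2a.png",big[120*4:270*4,190*4:370*4][:600,:800])
cv2.imwrite("pics/s2b.png",big[260*4:370*4,330*4:470*4])
E
```

```text
top rec_top 0.51 139 [150.8705 244.8705] h 0.08611113170330624 [0.4473 0.3281 0.0861] [0.0326 0.0322 0.0182]
top mirror_head 0.74 216 [471.6343 313.7731] h 0.006978456136342057 [ 0.3039 -0.5337  0.007 ] [0.1169 0.1206 0.0227]
top mirror_head 0.56 158 [399.8038 226.2089] h 0.01101489035401444 [ 0.5412 -0.3389  0.011 ] [0.1611 0.021  0.0153]
top mirror_head 0.52 107 [387.1682 313.6542] h 0.007798891287838396 [ 0.296  -0.3048  0.0078] [0.0539 0.1422 0.0139]
side mirror_head 0.73 301 [310.1329 373.5017] h 0.007090340463508218 [ 0.296  -0.3071  0.0071] [0.0656 0.1501 0.0166]
side mirror_head 0.62 273 [411.5238 325.4469] h 0.010903721293369877 [ 0.5426 -0.3404  0.0109] [0.1633 0.0247 0.0139]
side mirror_head 0.57 333 [386.6607 445.5736] h 0.006881306598257531 [ 0.3251 -0.5146  0.0069] [0.0927 0.0889 0.0171]
side mirror_head 0.34 451 [391.5942 315.122 ] h 0.009559790286100451 [ 0.5259 -0.2936  0.0096] [0.1487 0.0278 0.0152]
tooth (290.4375, 212.3125) [ 0.557  -0.0332  0.0587] [ 0.5572 -0.0331  0.058 ]
tooth (292.3125, 228.3125) [ 0.5128 -0.0401  0.0565] [ 0.5124 -0.0402  0.058 ]
tooth (250.3125, 216.6875) [0.5414 0.0755 0.0567] [0.541  0.0753 0.058 ]
tooth (251.1875, 224.9375) [0.5179 0.0716 0.0581] [0.5179 0.0716 0.058 ]
tooth (252.1875, 233.3125) [0.4951 0.0677 0.0562] [0.4947 0.0675 0.058 ]
gapmid [ 0.5348 -0.0367  0.058 ] opp dir [0.0463 0.0079 0.    ] socket@gum [ 0.5364 -0.0367  0.0377]
mirror [ 0.6079 -0.3359  0.009 ]
rec [0.4446 0.3251 0.085 ] stop [0.4616 0.2515 0.075 ]
[326.5651 230.3647]
[333.159  225.6646]
[319.8689 235.1377]
[432.012  310.4883]
[218.7639 157.7682]
[238.7646 172.9441]
```

View pics/s2a.png

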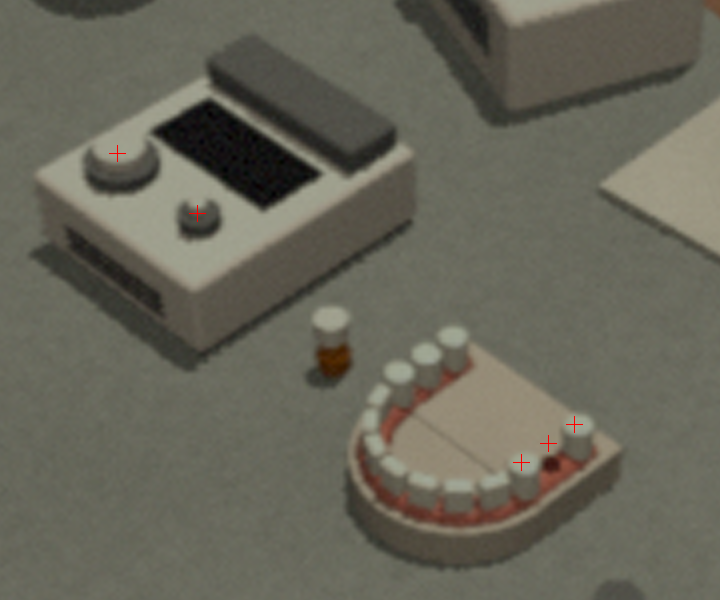

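View pics/s2b.png

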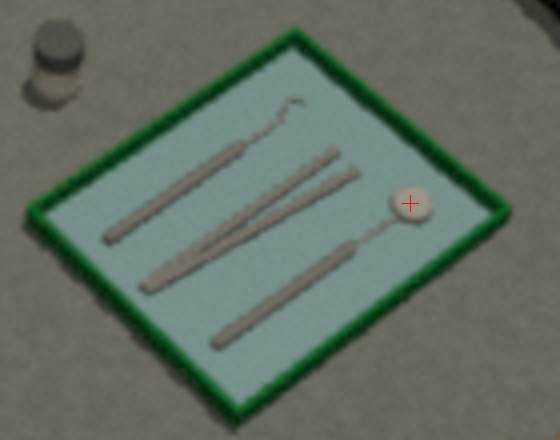

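The side view agrees: the markers fall on the mirror head, on the two teeth beside the gap, and within about 3 mm on the large button. Next I'll shut the jaws and move above the button.

>>> move_arm(
  deltas=[1, -0.0356, -0.0154, 0.005, 0, 0, 0, 1, -0.0356, -0.0154, 0.005, 0, 0, 0, 1, -0.0356, -0.0154, 0.005, 0, 0, 0, 1, -0.0356, -0.0154, 0.005, 0, 0, 0, 1, -0.0356, -0.0154, 0.005, 0, 0, 0, 1, -0.0356, -0.0154, 0.005, 0, 0, 0, 1, -0.0356, -0.0154, 0.005, 0, 0, 0, 1, -0.0356, -0.0154, 0.005, 0, 0, 0, 1, -0.0356, -0.0154, 0.005, 0, 0, 0, 1, -0.0356, -0.0154, 0.005, 0, 0, 0],
)

```text
clock: 2.45
tcp_pos: [0.4462, 0.3245, 0.1597]
orientation: [0.0, 0.119, 0.993, 0.0]
wrist_force: [-0.3, -0.6, -0.5]
finger_gap: -0.0002
```

>>> move_arm(
  deltas=[1, 0, 0, 0, 0, 0, 0, 1, 0, 0, 0, 0, 0, 0],
)

```text
clock: 2.7
tcp_pos: [0.4449, 0.3253, 0.1597]
orientation: [-0.0, 0.119, 0.993, 0.0]
wrist_force: [-0.4, 0.3, -0.2]
finger_gap: -0.0002
```

>>> move_arm(
  deltas=[1, 0, 0, 0.02, 0, 0, 0, 1, 0, 0, 0.02, 0, 0, 0, 1, 0, 0, 0.016, 0, 0, 0, 1, 0, 0, 0.003, 0, 0, 0, 1, 0, 0, 0, 0, 0, 0],
)

```text
clock: 3.32
tcp_pos: [0.445, 0.3257, 0.101]
orientation: [0.0, 0.118, 0.993, 0.0]
wrist_force: [0.6, 0.9, 0.6]
finger_gap: 0.0003
```

```bash
python3 - <<'E'
from h import *
for n,b in(("top",(220,270,120,190)),("side",(120,200,180,270))):
    p=imaging.read_camera(n);a=p["img"][b[0]:b[1],b[2]:b[3],::-1]
    cv2.imwrite(f"pics/{n}3.png",cv2.resize(a,None,fx=6,fy=6,interpolation=cv2.INTER_CUBIC))
E
```

```text
(no output)
```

View pics/side3.png

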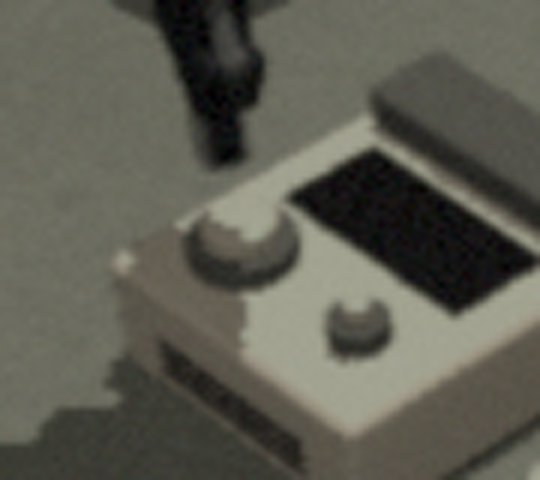

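View pics/top3.png

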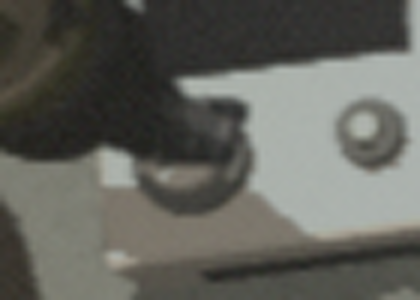

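```bash
python3 - <<'E'
from h import *
np.set_printoptions(precision=3,suppress=True)
p=imaging.read_camera("side")
for r in range(132,164,2):
    print(r,[w(p,c,r,0) for c in (214,217,219)])
print(proj(p,[.445,.3257,.09]),proj(p,[.445,.3257,.11]),env.get_state()["joint_pos"],env.get_state()["tcp_pos"])
E
```

```text
132 [array([0.42 , 0.273, 0.211]), array([0.424, 0.265, 0.213]), array([0.428, 0.262, 0.213])]
134 [array([0.416, 0.266, 0.21 ]), array([0.427, 0.274, 0.201]), array([0.432, 0.273, 0.199])]
136 [array([0.423, 0.285, 0.19 ]), array([0.431, 0.284, 0.187]), array([0.438, 0.287, 0.182])]
138 [array([0.426, 0.293, 0.177]), array([0.437, 0.301, 0.168]), array([0.442, 0.298, 0.167])]
140 [array([0.434, 0.314, 0.155]), array([0.444, 0.318, 0.148]), array([0.446, 0.309, 0.153])]
142 [array([0.435, 0.317, 0.147]), array([0.443, 0.318, 0.142]), array([0.449, 0.318, 0.139])]
144 [array([0.437, 0.323, 0.135]), array([0.443, 0.319, 0.135]), array([0.445, 0.311, 0.139])]
146 [array([0.436, 0.324, 0.129]), array([0.441, 0.316, 0.132]), array([0.446, 0.314, 0.13 ])]
148 [array([0.433, 0.319, 0.127]), array([0.442, 0.32 , 0.122]), array([ 0.512,  0.468, -0.004])]
150 [array([0.492, 0.461, 0.003]), array([ 0.501,  0.459, -0.   ]), array([0.505, 0.454, 0.001])]
152 [array([0.489, 0.454, 0.001]), array([0.465, 0.379, 0.06 ]), array([0.467, 0.369, 0.066])]
154 [array([0.442, 0.348, 0.084]), array([0.448, 0.341, 0.086]), array([0.453, 0.34 , 0.084])]
156 [array([0.437, 0.337, 0.087]), array([0.444, 0.335, 0.085]), array([0.448, 0.33 , 0.086])]
158 [array([0.433, 0.329, 0.087]), array([0.439, 0.325, 0.087]), array([0.443, 0.319, 0.089])]
160 [array([0.432, 0.329, 0.081]), array([0.436, 0.32 , 0.085]), array([0.442, 0.32 , 0.082])]
162 [array([0.43 , 0.326, 0.077]), array([0.434, 0.318, 0.08 ]), array([0.439, 0.314, 0.081])]
[218.574 156.115] [217.64  150.096] [ 0.486  0.324 -0.211  1.034  0.     0.723] [0.446 0.326 0.102]
```

The depth reading puts the visible fingertip near z≈0.12, but the TCP reading implies 0.091. I'll feel downward in small steps and let contact settle which is right.

>>> move_arm(
  deltas=[1, 0, 0, 0.002, 0, 0, 0, 1, 0, 0, 0.002, 0, 0, 0, 1, 0, 0, 0.002, 0, 0, 0, 1, 0, 0, 0, 0, 0, 0],
)

```text
clock: 3.98
tcp_pos: [0.445, 0.3252, 0.0944]
orientation: [-0.0, 0.119, 0.993, -0.0]
wrist_force: [0.7, -0.1, 0.3]
finger_gap: -0.0001
```

>>> move_arm(
  deltas=[1, 0, 0, 0.002, 0, 0, 0, 1, 0, 0, 0.002, 0, 0, 0, 1, 0, 0, 0, 0, 0, 0],
)

```text
clock: 4.35
tcp_pos: [0.445, 0.3253, 0.0905]
orientation: [-0.0, 0.119, 0.993, -0.0]
wrist_force: [-0.0, 0.6, -0.3]
finger_gap: -0.0001
```

```bash
python3 - <<'E'
from h import *
np.set_printoptions(precision=3,suppress=True)
p=imaging.read_camera("side");a=p["img"][120:200,180:270,::-1]
cv2.imwrite("pics/side4.png",cv2.resize(a,None,fx=6,fy=6,interpolation=cv2.INTER_CUBIC))
for r in range(142,160,2):
    print(r,[w(p,c,r,0) for c in (214,217,219)])
E
```

```text
142 [array([0.424, 0.292, 0.166]), array([0.432, 0.292, 0.163]), array([0.446, 0.312, 0.144])]
144 [array([0.432, 0.314, 0.143]), array([0.44 , 0.313, 0.14 ]), array([0.446, 0.314, 0.137])]
146 [array([0.436, 0.324, 0.129]), array([0.44 , 0.314, 0.133]), array([0.446, 0.315, 0.129])]
148 [array([0.433, 0.32 , 0.126]), array([0.439, 0.315, 0.126]), array([0.442, 0.309, 0.128])]
150 [array([0.433, 0.321, 0.119]), array([0.44 , 0.317, 0.118]), array([0.443, 0.313, 0.119])]
152 [array([ 0.49 ,  0.457, -0.001]), array([0.465, 0.378, 0.061]), array([0.469, 0.374, 0.062])]
154 [array([0.444, 0.351, 0.082]), array([0.449, 0.344, 0.083]), array([0.453, 0.34 , 0.084])]
156 [array([0.438, 0.341, 0.084]), array([0.444, 0.332, 0.087]), array([0.452, 0.338, 0.079])]
158 [array([0.433, 0.33 , 0.086]), array([0.44 , 0.326, 0.086]), array([0.444, 0.322, 0.086])]
```

View pics/side4.png

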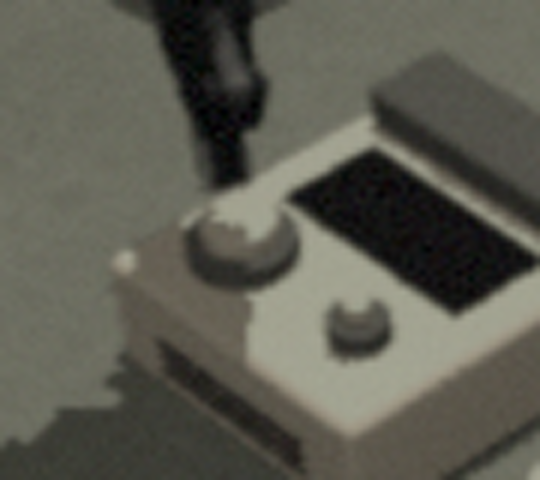

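```bash
python3 - <<'E'
from h import *
np.set_printoptions(precision=3,suppress=True,linewidth=200)
p=imaging.read_camera("top");a=p["img"][220:270,120:190,::-1]
cv2.imwrite("pics/top4.png",cv2.resize(a,None,fx=10,fy=10,interpolation=cv2.INTER_CUBIC))
for r in range(234,252,1):
    print(r,*[(w(p,c,r,0)*1000).astype(int) if w(p,c,r,0) is not None else None for c in range(146,164,2)])
for z in(.08,.1,.12):print(proj(p,[.445,.3253,z]))
R=cv2.Rodrigues(p["rvec"])[0];print(-R.T@p["tvec"])
q=imaging.read_camera("side");R=cv2.Rodrigues(q["rvec"])[0];print(-R.T@q["tvec"])
E
```

```text
234 [438 288 245] [441 287 235] [444 286 223] [481 335  64] [483 331  59] [482 324  64] [482 319  64] [482 313  64] [483 309  60]
235 [437 290 239] [439 287 234] [441 285 225] [479 336  61] [480 330  60] [479 323  65] [481 321  57] [480 313  63] [480 308  62]
236 [433 287 247] [437 288 231] [438 284 227] [440 282 221] [473 325  75] [477 325  58] [478 320  58] [477 314  61] [476 307  65]
237 [432 289 240] [436 289 226] [437 287 220] [437 282 220] [447 291 177] [443 279 199] [442 274 201] [442 269 201] [475 309  59]
238 [430 288 241] [434 290 222] [435 287 218] [436 282 217] [444 290 181] [440 279 199] [439 273 203] [440 268 202] [440 264 202]
239 [429 290 235] [432 290 223] [434 288 213] [434 283 216] [434 279 214] [434 274 213] [435 270 210] [436 267 206] [437 262 206]
240 [427 290 233] [428 288 227] [431 287 217] [432 283 213] [433 280 209] [433 276 207] [434 272 203] [435 267 203] [435 263 203]
241 [425 291 230] [427 289 223] [427 285 221] [429 282 216] [430 279 209] [430 275 209] [431 271 207] [432 267 205] [433 264 199]
242 [424 293 223] [424 289 223] [425 285 220] [429 286 202] 
[... 639 characters left out ...]
2 294 177] [422 287 181] [419 278 194] [418 271 202] [419 268 196] [446 304  65]
248 [438 340  84] [432 323 118] [433 319 114] [438 323  89] [439 319  84] [439 314  83] [441 311  77] [442 307  72] [443 304  66]
249 [435 339  85] [436 334  84] [437 330  80] [437 326  79] [435 317  89] [438 315  79] [439 312  73] [440 308  68] [441 304  64]
250 [434 342  77] [433 335  83] [433 328  86] [433 323  86] [435 320  78] [436 316  74] [436 311  76] [437 307  70] [439 304  62]
251 [433 344  71] [430 334  84] [430 328  86] [431 324  81] [433 322  74] [434 317  71] [433 311  74] [436 310  62] [435 303  66]
[152.548 246.248]
[150.163 244.593]
[147.706 242.887]
[ 0.176 -0.103  1.37 ]
[-0.051 -0.815  1.063]
```

View pics/top4.png

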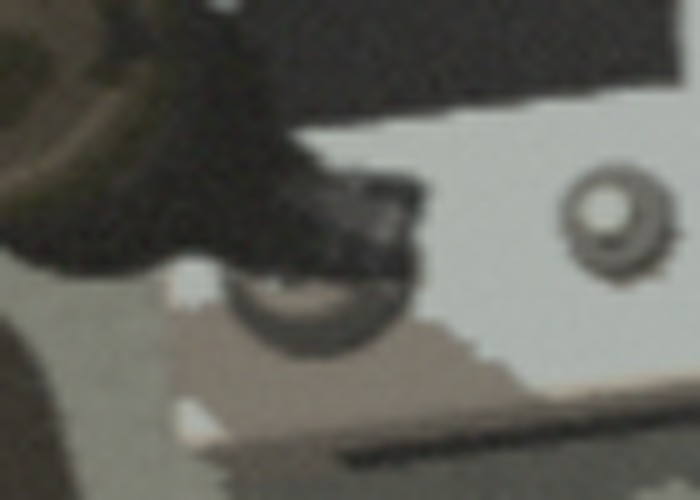

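Both cameras show about 25 mm still between fingertip and button, so the stated fingertip offset doesn't hold here. I'll keep going down and watch the force.

>>> move_arm(
  deltas=[1, 0, 0, 0.003, 0, 0, 0, 1, 0, 0, 0.003, 0, 0, 0, 1, 0, 0, 0.003, 0, 0, 0, 1, 0, 0, 0.003, 0, 0, 0, 1, 0, 0, 0, 0, 0, 0],
)

```text
clock: 5.12
tcp_pos: [0.445, 0.3252, 0.0784]
orientation: [-0.0, 0.119, 0.993, -0.0]
wrist_force: [-0.0, 0.4, -0.2]
finger_gap: 0.0001
```

```bash
python3 - <<'E'
from h import *
p=imaging.read_camera("side");a=p["img"][120:200,180:270,::-1]
cv2.imwrite("pics/side5.png",cv2.resize(a,None,fx=6,fy=6,interpolation=cv2.INTER_CUBIC))
E
```

```text
(no output)
```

View pics/side5.png

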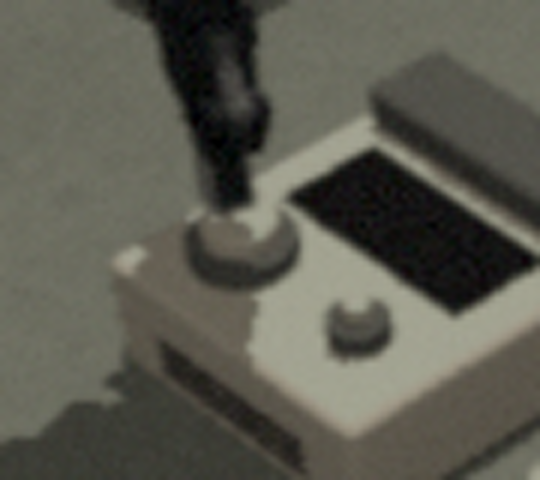

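>>> move_arm(
  deltas=[1, 0, 0, 0.003, 0, 0, 0, 1, 0, 0, 0.003, 0, 0, 0, 1, 0, 0, 0.002, 0, 0, 0, 1, 0, 0, 0, 0, 0, 0],
)

```text
clock: 5.68
tcp_pos: [0.445, 0.3252, 0.0705]
orientation: [-0.0, 0.119, 0.993, -0.0]
wrist_force: [0.7, 0.0, 0.8]
finger_gap: 0.0
```

>>> move_arm(
  deltas=[1, 0, 0, 0.002, 0, 0, 0, 1, 0, 0, 0.001, 0, 0, 0, 1, 0, 0, 0, 0, 0, 0],
)

```text
clock: 6.05
tcp_pos: [0.4451, 0.3253, 0.0676]
orientation: [-0.0, 0.119, 0.993, 0.0]
wrist_force: [0.1, 0.0, -0.6]
finger_gap: -0.0002
```

>>> move_arm(
  deltas=[1, 0, 0, 0.002, 0, 0, 0, 1, 0, 0, 0.001, 0, 0, 0, 1, 0, 0, 0, 0, 0, 0],
)

```text
clock: 6.42
tcp_pos: [0.4451, 0.3253, 0.0646]
orientation: [-0.0, 0.119, 0.993, 0.0]
wrist_force: [0.1, -0.4, 0.5]
finger_gap: -0.0001
```

```bash
python3 - <<'E'
from h import *
p=imaging.read_camera("side");a=p["img"][120:200,180:270,::-1]
cv2.imwrite("pics/side6.png",cv2.resize(a,None,fx=6,fy=6,interpolation=cv2.INTER_CUBIC))
print(env.get_state()["wrist_force"])
E
```

```text
[ 0.17860076 -0.1875376   0.49492499]
```

View pics/side6.png

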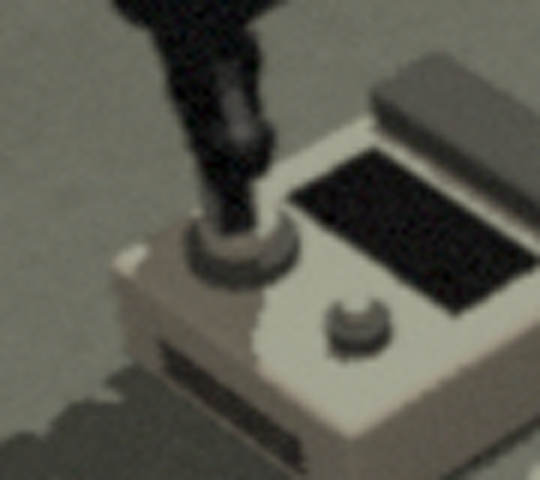

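>>> move_arm(
  deltas=[1, 0, 0, 0.002, 0, 0, 0, 1, 0, 0, 0, 0, 0, 0],
)

```text
clock: 6.72
tcp_pos: [0.4453, 0.3254, 0.0628]
orientation: [0.0, 0.119, 0.993, 0.0]
wrist_force: [-0.2, -0.4, 1.9]
finger_gap: 0.0002
```

>>> move_arm(
  deltas=[1, 0, 0, 0.002, 0, 0, 0, 1, 0, 0, 0, 0, 0, 0],
)

```text
clock: 6.98
tcp_pos: [0.4453, 0.3254, 0.0608]
orientation: [0.0, 0.119, 0.993, 0.0]
wrist_force: [0.3, -1.2, 2.9]
finger_gap: 0.0002
```

>>> move_arm(
  deltas=[1, 0, 0, 0.002, 0, 0, 0, 1, 0, 0, 0, 0, 0, 0],
)

```text
clock: 7.22
tcp_pos: [0.4453, 0.3254, 0.0588]
orientation: [0.0, 0.119, 0.993, 0.0]
wrist_force: [0.5, -0.1, 4.4]
finger_gap: 0.0003
```

>>> move_arm(
  deltas=[1, 0, 0, 0.001, 0, 0, 0, 1, 0, 0, 0, 0, 0, 0],
)

```text
clock: 7.48
tcp_pos: [0.4453, 0.3254, 0.0584]
orientation: [0.0, 0.119, 0.993, 0.0]
wrist_force: [-1.8, -0.5, 7.3]
finger_gap: 0.0001
```

>>> move_arm(
  deltas=[1, 0, 0, 0.001, 0, 0, 0, 1, 0, 0, 0, 0, 0, 0],
)

```text
clock: 7.72
tcp_pos: [0.4454, 0.3254, 0.0583]
orientation: [0.001, 0.119, 0.993, 0.0]
wrist_force: [-2.8, -1.9, 13.6]
finger_gap: -0.0001
```

The button bottomed out: the force rose from about 4 N to 14 N with no further travel. That puts the fingertip about 21 mm above the reported TCP z. Now I'll lift off and check that the button came back up.

>>> move_arm(
  deltas=[1, 0, 0, -0.01, 0, 0, 0, 1, 0, 0, -0.03, 0, 0, 0, 1, 0, 0, -0.03, 0, 0, 0, 1, 0, 0, -0.03, 0, 0, 0],
)

```text
clock: 8.22
tcp_pos: [0.4448, 0.3251, 0.1572]
orientation: [-0.0, 0.119, 0.993, -0.0]
wrist_force: [0.7, 0.9, -0.2]
finger_gap: 0.0003
```

>>> move_arm(
  deltas=[1, -0.0157, -0.0302, 0, 0, 0, 0, 1, -0.0157, -0.0302, 0, 0, 0, 0, 1, -0.0157, -0.0302, 0, 0, 0, 0, 1, -0.0157, -0.0302, 0, 0, 0, 0, 1, -0.0157, -0.0302, 0, 0, 0, 0, 1, -0.0157, -0.0302, 0, 0, 0, 0, 1, -0.0157, -0.0302, 0, 0, 0, 0, 1, -0.0157, -0.0302, 0, 0, 0, 0, 1, -0.0157, -0.0302, 0, 0, 0, 0, 1, -0.0157, -0.0302, 0, 0, 0, 0],
)

```text
clock: 9.48
tcp_pos: [0.5265, -0.0062, 0.1563]
orientation: [-0.0, 0.119, 0.993, 0.0]
wrist_force: [1.0, 0.3, -0.6]
finger_gap: 0.0003
```

>>> move_arm(
  deltas=[1, -0.0157, -0.0302, 0, 0, 0, 0, 1, -0.0157, -0.0302, 0, 0, 0, 0, 1, -0.0157, -0.0302, 0, 0, 0, 0, 1, -0.0157, -0.0302, 0, 0, 0, 0, 1, -0.0157, -0.0302, 0, 0, 0, 0, 1, -0.0157, -0.0302, 0, 0, 0, 0, 1, -0.0157, -0.0302, 0, 0, 0, 0, 1, -0.0157, -0.0302, 0, 0, 0, 0, 1, -0.0157, -0.0302, 0, 0, 0, 0, 1, -0.0157, -0.0302, 0, 0, 0, 0],
)

```text
clock: 10.72
tcp_pos: [0.608, -0.3365, 0.156]
orientation: [-0.0, 0.119, 0.993, 0.0]
wrist_force: [-0.3, -0.1, -0.3]
finger_gap: 0.0002
```

>>> move_arm(
  deltas=[1, 0, 0, 0.02, 0, 0, 0, 1, 0, 0, 0.02, 0, 0, 0, 1, 0, 0, 0.02, 0, 0, 0, 1, 0, 0, 0, 0, 0, 0],
)

```text
clock: 11.22
tcp_pos: [0.6065, -0.3346, 0.094]
orientation: [-0.002, 0.119, 0.993, 0.001]
wrist_force: [-0.0, 0.0, -0.8]
finger_gap: 0.0004
```

```bash
cat > look.py <<'E'
import sys
from h import *
np.set_printoptions(precision=4,suppress=True)
s=env.get_state();t=np.array(s["tcp_pos"]);print(t,s["orientation"],s["joint_pos"])
tgt=np.array(eval(sys.argv[2]));k=sys.argv[1]
for n in("top","side"):
    p=imaging.read_camera(n);im=cv2.resize(p["img"][:,:,::-1],None,fx=5,fy=5,interpolation=cv2.INTER_CUBIC)
    f=lambda X:tuple(int(round((v+.5)*5-.5)) for v in proj(p,X))
    tip=t+[0,0,.0213]
    cv2.drawMarker(im,f(tip),(0,0,255),0,16,1);cv2.drawMarker(im,f(tgt),(255,255,0),1,16,1)
    c=f(tgt);y0=max(0,c[1]-280);x0=max(0,c[0]-300);cv2.imwrite(f"pics/{n}_{k}.png",im[y0:y0+560,x0:x0+600])
    if n=="side":
        for t2 in["rec_top"]:
            for r in imaging.recognise(p,t2)[:1]:print(t2,r["confidence"],w(p,*r["centre"]))
E
python3 look.py 7 "[.608,-.336,.009]"
```

```text
[ 0.6065 -0.3346  0.094 ] [-0.0023  0.1187  0.9929  0.0013] [-0.6199  0.5959  0.2015  1.1816  0.0001 -0.382 ]
```

View pics/top_7.png

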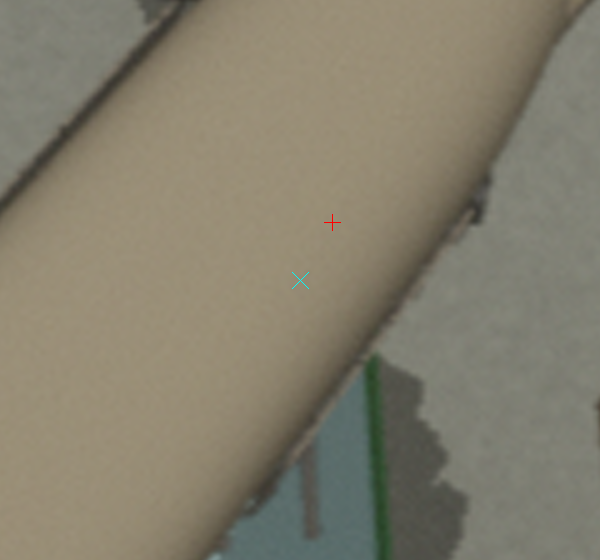

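View pics/side_7.png

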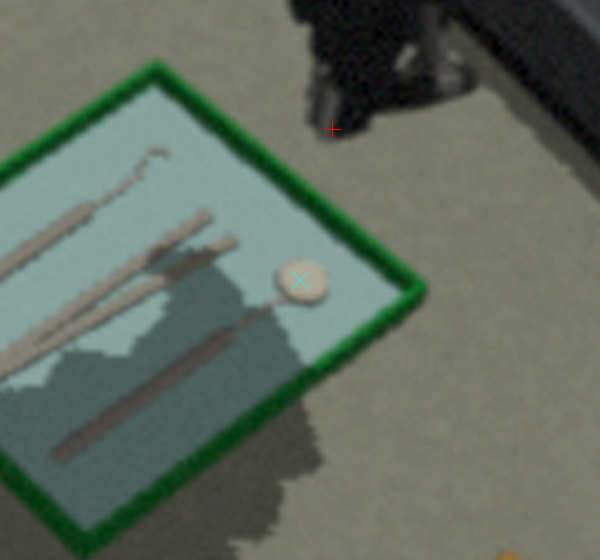

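>>> move_arm(
  deltas=[1, 0, 0, 0.02, 0, 0, 0, 1, 0, 0, 0.02, 0, 0, 0, 1, 0, 0, 0.02, 0, 0, 0, 1, 0, 0, 0, 0, 0, 0],
)

```text
clock: 11.88
tcp_pos: [0.6074, -0.3351, 0.036]
orientation: [-0.001, 0.119, 0.993, 0.001]
wrist_force: [0.2, -0.4, 0.2]
finger_gap: -0.0001
```

```bash
python3 look.py 8 "[.608,-.336,.009]"
```

```text
[ 0.6074 -0.3351  0.036 ] [-0.0008  0.1186  0.9929  0.0005] [-0.6198  0.6318  0.1169  1.0578  0.0001 -0.382 ]
```

View pics/side_8.png

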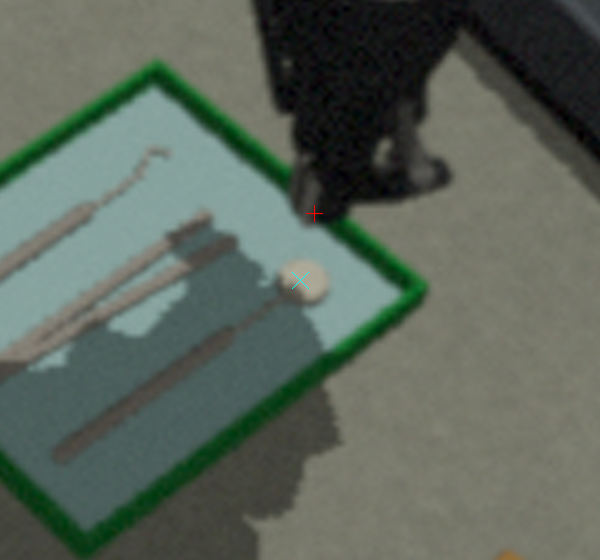

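>>> move_arm(
  deltas=[1, 0, 0, 0.011, 0, 0, 0, 1, 0, 0, 0.008, 0, 0, 0, 1, 0, 0, 0, 0, 0, 0],
)

```text
clock: 12.4
tcp_pos: [0.6073, -0.3351, 0.0164]
orientation: [-0.001, 0.119, 0.993, 0.001]
wrist_force: [0.0, 0.4, -0.8]
finger_gap: 0.0
```

```bash
python3 look.py 9 "[.608,-.336,.009]"
```

```text
[ 0.6073 -0.3351  0.0164] [-0.001   0.1186  0.9929  0.0006] [-0.6198  0.6469  0.0927  1.0188  0.0001 -0.382 ]
rec_top 0.46 [0.4536 0.3388 0.0863]
```

View pics/side_9.png

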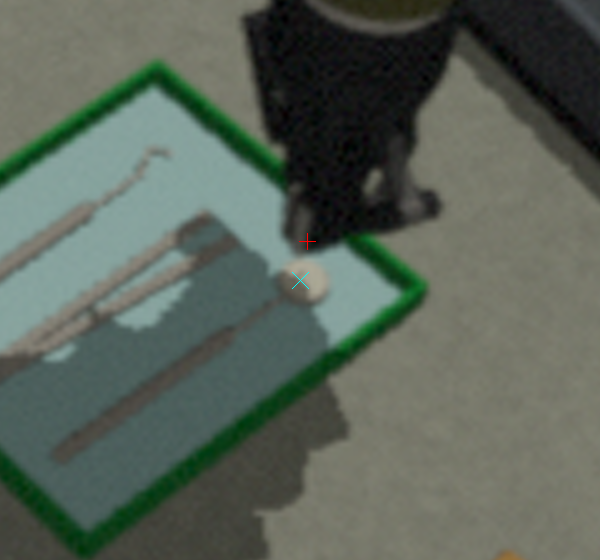

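The button is back up, reading z≈0.086. The closed tip is about 28 mm above the mirror head and centred to within a few mm. I'll hold here for just over two seconds.

>>> move_arm(
  deltas=[1, 0, 0, 0.003, 0, 0, 0, 1, 0, 0, 0, 0, 0, 0, 1, 0, 0, 0, 0, 0, 0, 1, 0, 0, 0, 0, 0, 0, 1, 0, 0, 0, 0, 0, 0, 1, 0, 0, 0, 0, 0, 0, 1, 0, 0, 0, 0, 0, 0, 1, 0, 0, 0, 0, 0, 0, 1, 0, 0, 0, 0, 0, 0, 1, 0, 0, 0, 0, 0, 0],
)

```text
clock: 13.8
tcp_pos: [0.6081, -0.3356, 0.0146]
orientation: [0.0, 0.119, 0.993, 0.0]
wrist_force: [-0.2, 0.1, 0.4]
finger_gap: -0.0
```

>>> move_arm(
  deltas=[1, 0, 0, 0, 0, 0, 0, 1, 0, 0, 0, 0, 0, 0, 1, 0, 0, 0, 0, 0, 0, 1, 0, 0, 0, 0, 0, 0, 1, 0, 0, 0, 0, 0, 0, 1, 0, 0, 0, 0, 0, 0, 1, 0, 0, 0, 0, 0, 0, 1, 0, 0, 0, 0, 0, 0, 1, 0, 0, 0, 0, 0, 0, 1, 0, 0, 0, 0, 0, 0],
)

```text
clock: 15.05
tcp_pos: [0.6081, -0.3356, 0.0147]
orientation: [0.0, 0.119, 0.993, 0.0]
wrist_force: [-0.3, 0.3, 0.1]
finger_gap: -0.0002
```

>>> move_arm(
  deltas=[1, 0, 0, -0.03, 0, 0, 0, 1, 0, 0, -0.03, 0, 0, 0, 1, 0, 0, -0.03, 0, 0, 0, 1, 0, 0, -0.03, 0, 0, 0],
)

```text
clock: 15.55
tcp_pos: [0.608, -0.3356, 0.1357]
orientation: [0.0, 0.119, 0.993, 0.0]
wrist_force: [0.3, 0.4, -0.4]
finger_gap: 0.0
```

>>> move_arm(
  deltas=[1, 0.0141, 0.0273, 0, 0, 0, 0, 1, 0.0141, 0.0273, 0, 0, 0, 0, 1, 0.0141, 0.0273, 0, 0, 0, 0, 1, 0.0141, 0.0273, 0, 0, 0, 0, 1, 0.0141, 0.0273, 0, 0, 0, 0, 1, 0.0141, 0.0273, 0, 0, 0, 0, 1, 0.0141, 0.0273, 0, 0, 0, 0, 1, 0.0141, 0.0273, 0, 0, 0, 0, 1, 0.0141, 0.0273, 0, 0, 0, 0, 1, 0.0141, 0.0273, 0, 0, 0, 0],
)

```text
clock: 16.8
tcp_pos: [0.5351, -0.0362, 0.1349]
orientation: [0.0, 0.119, 0.993, 0.0]
wrist_force: [-0.9, -0.7, 0.2]
finger_gap: -0.0
```

>>> move_arm(
  deltas=[1, 0, 0, 0.015, 0, 0, 0, 1, 0, 0, 0.015, 0, 0, 0, 1, 0, 0, 0, 0, 0, 0, 1, 0, 0, 0, 0, 0, 0],
)

```text
clock: 17.3
tcp_pos: [0.5354, -0.0379, 0.1044]
orientation: [-0.0, 0.119, 0.993, 0.0]
wrist_force: [-0.4, -0.1, 0.6]
finger_gap: -0.0001
```

```bash
python3 look.py 10 "[.535,-.0367,.058]"
```

```text
[ 0.5354 -0.0379  0.1044] [-0.0003  0.1192  0.9929  0.    ] [-0.2202  0.2956 -0.2435  1.0322  0.      0.0188]
rec_top 0.53 [0.4535 0.3318 0.0848]
```

View pics/side_10.png

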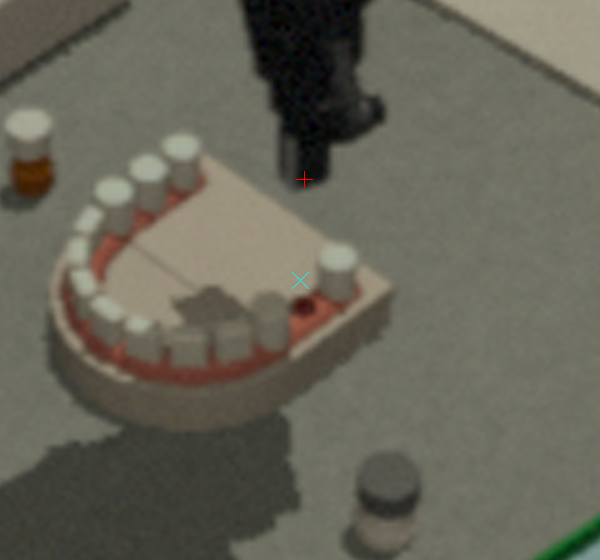

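>>> move_arm(
  deltas=[1, 0, 0, 0.015, 0, 0, 0, 1, 0, 0, 0.015, 0, 0, 0, 1, 0, 0, 0.008, 0, 0, 0, 1, 0, 0, 0.004, 0, 0, 0, 1, 0, 0, 0, 0, 0, 0, 1, 0, 0, 0, 0, 0, 0, 1, 0, 0, 0, 0, 0, 0, 1, 0, 0, 0, 0, 0, 0, 1, 0, 0, 0, 0, 0, 0, 1, 0, 0, 0, 0, 0, 0],
)

```text
clock: 18.7
tcp_pos: [0.5354, -0.0371, 0.0628]
orientation: [0.0, 0.119, 0.993, 0.0]
wrist_force: [-1.1, -0.7, 0.6]
finger_gap: -0.0
```

```bash
python3 look.py 11 "[.535,-.0367,.058]"
```

```text
[ 0.5354 -0.0371  0.0628] [0.0001 0.1186 0.9929 0.    ] [-0.2188  0.3304 -0.3059  0.9344  0.0001  0.0189]
```

View pics/side_11.png

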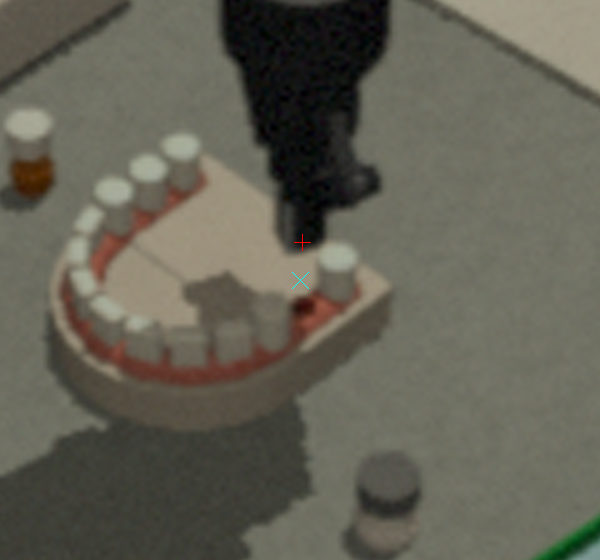

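View pics/top_11.png

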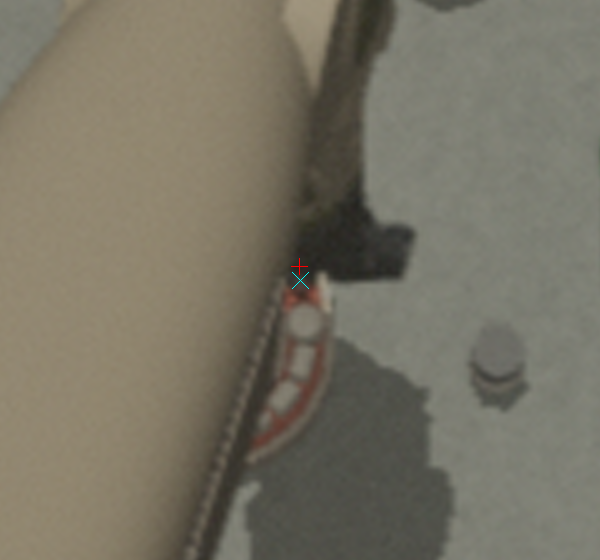

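The tip is over the gap, about 25 mm above the tooth tops, and touching nothing. I'll hold a little longer, then hand in.

>>> move_arm(
  deltas=[1, 0, 0, 0, 0, 0, 0, 1, 0, 0, 0, 0, 0, 0, 1, 0, 0, 0, 0, 0, 0, 1, 0, 0, 0, 0, 0, 0, 1, 0, 0, 0, 0, 0, 0, 1, 0, 0, 0, 0, 0, 0],
)

```text
clock: 19.6
tcp_pos: [0.5353, -0.0371, 0.0627]
orientation: [0.0, 0.119, 0.993, 0.0]
wrist_force: [0.3, -0.3, -0.7]
finger_gap: 0.0001
```

```bash
python3 - <<'E'
from h import *
print(env.get_state()["tcp_pos"],env.get_state()["wrist_force"])
print(order.hand_in())
E
```

```text
[ 0.53534287 -0.03709515  0.06269837] [ 0.29162381 -0.31658383 -0.73965241]
the job is handed in; nothing more can be done
None
```

The clip is done and handed in at about 19.6 s, with the arm still pointing at the gap; hand-in gives no verdict.

- **Button:** I pressed the larger button to its stop. The force rose from 4.4 to 13.6 N with no further travel. It came back up, reading 0.085–0.086 m afterwards against 0.085–0.087 m before. I kept about 70 mm clear of the smaller button.
- **Mirror head:** I pointed at the steel mirror's head for about 2.5 s. The reported TCP was within 1 mm sideways of the camera estimate, with the fingertips about 27 mm above it.
- **Gap:** I then pointed at the gap in the right leg, one tooth from the rear, and stayed there. The TCP was within 1 mm of the estimate, with the fingertips about 25 mm above the tooth tops. Wrist force was only noise, under about 1 N.

**Disagreement:** the fingertips stand about 21 mm above the reported TCP height, where the description puts them 11 mm below it. Both cameras and the button contact showed this, so I set the pointing heights by the observed tip. Either way, the grasp point stays within the 75 mm limit.

**Not checked:** I did not measure the instruments' positions again at the end. The side picture taken over the mirror showed them undisturbed, and I felt no contact there. I also did not check the smaller button with a reading of its own.

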